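# Hook a rack arm into its slotted post and rack the batten

### The job

Finish the little batten rack on the saw table: take the loose steel rack arm, press its two hook tabs into the bare post's slots at the same height as the arm already fitted on the other post, and push it down until the hooks are fully engaged. Then lay the wooden batten level across both arms, square to them, roughly centred along its length, and between the back plates and the end lips. Set things down rather than dropping them, and leave the glue bottle, the spanner and the wood offcut where they are.

Things in the scene. Friction and masses are not known exactly. Their poses are not given: they have to be found in the camera images.
- bracket: Loose rack arm, plain dark steel, 0.25-0.46 kg, standing on its arm's flat underside. Origin: middle of that underside; x along the arm from back plate to tip, z up. Arm: 20 wide (y), 30 high, x -60 to 60; grip it from above across y, near the origin. End lip at the tip, x 54 to 60, up to z 52. Back plate 5 thick, 40 wide, z 0 to 120, back face at x -60 (mm).
- hooks (a point): On the bracket, axes as its own: middle of the back face, at (-60, 0, 77) mm. Two hook tabs, 6 mm thick (y), stick out 14.5 mm towards -x. In the bracket's frame each neck is 12 mm high (z 46 to 58, 96 to 108); the outer 8 mm is a hook that hangs 10 mm lower (down to z 36, 86), leaving a 6.5 mm gap to the back face.
- post: Bare slotted post, fixed, pale grey-green painted steel channel 44 x 44 mm, 250 mm high, foot 90 x 100 x 6 mm. Origin: centre of its underside. Slotted face at x = +22 mm, looking to +x (away from the robot, within 0.3 rad), 5 mm thick, hollow behind. Four slots on the centre line, 14 mm wide, 32 high: z 46-78, 96-128, 146-178, 196-228. It may stand left or right of the other post.
- seat (a point): On the bare post, axes as its own, at (82, 0, 100) mm: where the bracket's origin lies once engaged in the upper two slots, axes parallel. The tabs enter with the bracket 10 to 20 mm above this (15 = mid-slot); back face against the post, it then goes down until the necks rest on the slots' lower edges. Play: 4 mm to each side, 1.5 mm fore and aft.
- post_fitted: The other post, same shape, origin and axes, fixed parallel to the bare one, 130 mm beside it (centre to centre), slotted faces in one plane. An identical arm is already fixed in its upper two slots.
- fitted_arm (a point): On the fitted arm: middle of its underside, at (82, 0, 100) mm from its post's origin, axes as the post's. The arm's top is 30 mm above this point, the top of its end lip 52 mm.
- batten: Plain wooden batten, 40 (x) x 200 (y, its length) x 24 mm (z), 0.10-0.20 kg, flat on the table. Origin: centre of its underside. Grip it from above across its 40 mm width. Racked, its underside lies on the arms' tops, 130 mm above the table.
- glue: Bystander: white glue bottle, 56 mm diameter, 130 mm high, standing; origin under its centre.
- spanner: Bystander: steel open-end spanner lying flat on the table, beyond the work.
- offcut: Bystander: wood offcut 90 x 60 x 45 mm, beyond the work; origin under its centre.
Mind the look-alikes: they are no part of the job. Of the things that look like the bracket, take the one that is nearest to the robot's base at the start.

How it is judged:
By the outcome, as a careful person would: the job done as asked, in the order asked, and still so for the second after the job is handed in, with the robot touching nothing.
It also fails if it takes over 64 s, if anything falls off the work surface, if the arm or the gripper's body presses on something with over 40 N, if the wrist force passes 120 N, or if a joint passes its speed limit or range.

### The arm

A 7-joint arm with a two-finger parallel gripper is mounted at the origin on the work surface. World frame = base frame: x ahead of the robot, y to its left, z up, the work surface at z = 0. Lengths are in m, angles in rad, forces in N, time in s.
With the tool pointing down it reaches from about 0.4 to 0.85 m from the base axis. Payload 10.4 kg.
Tool frame: the origin (TCP) lies between the finger pads; the fingertips stand tcp_to_tips ahead of it and the grasp point (between the pads) lies 8 mm behind it (tcp_to_tips is the distance from the TCP to the fingertips, in m); z points along the fingers, y is the line along which they close (so a half turn about z gives the same grasp; the last joint's range is limited). The gripper opens to 85 mm and grips with 20 to 120 N. Pads are 22 mm wide; open, the fingers measure 114 mm over their backs; the gripper's body (76 mm by 85 mm) begins 54 mm behind the grasp point. The pads swing forward as they close: fully open they stand 13 mm farther back than shut.
Start: joints at [1.286, 0.332, -0.065, 1.46, 0.022, 1.35, -0.088], TCP at [0.162, -0.604, 0.242] pointing down, gripper open.
Joint ranges: [-2.6, 2.6], [-0.5, 2.12], [-1.47, 1.34], [0.16, 2.42], [-1.27, 4.41], [0.06, 2.06], [-2.6, 2.6]. Speed limits (rad/s): [2.22, 2.22, 2.79, 2.79, 3.14, 3.14, 3.14].

### API

Orientations are given as a unit quaternion [x, y, z, w].
In Python, from workcell import * gives the robot as it stands.
- The arm moves only by the tool apply_moves, never from a script. Its argument "rows" is a list of rows, each an object of numbers: "x", "y", "z": the shift along the tool's x, y, z in mm; "ax", "ay", "az": the turn, a rotation vector about the tool's x, y, z in degrees; "gripper": the closure, from 0 (fully open) to 1 (shut). A call has 1 to 5 rows; each row shifts and turns the commanded pose from where the row before left it, along the tool's axes as they then stand; what a row does not reach is not made up. A row lasts 1/12 s, in which the tool goes at most 41.7 mm and 7.16 degrees, less where a joint would pass 70% of its speed; a pose out of reach is approached as far as the arm can. A call with a gripper value outside its range is refused whole. The fingers move at their own pace and stop on an object; "newtons" is the grip in N (left out, the last holds). Time passes only in rows, so rows that do not move let the fingers close. It gives the time, the measured TCP pose, the force, the opening and the grip force at its end, in the units of the state.
- get_obs(): the state, without advancing time (a new reading comes with each control period).
- camera(name): name is "scene" or "top" or "wrist"; returns a dict with "color" (420x560x3 uint8, red, green, blue), "fov_y" (degrees; the focal length in pixels is half the picture's height over the tangent of half this angle, whatever the lens; pixels are square), "cx", "cy" (the principal point, pixels), "rvec" (rotation vector, rad) and "tvec" (3), from world to camera coordinates, as OpenCV has them. Camera axes: x right, y down, z forward; pixel columns grow to the right and rows downward; lengths in m; the calibration is good to about 2 mm. The wrist camera is an equidistant fisheye: a pixel r from the principal point sees the ray r / f radians off the axis. A picture is of the moment at which its call begins. There is no depth.
- hand_in(): hands the job in; it is judged then, once.
The state is a dict: "clock": time; "joint_pos": joint angles; "joint_velocities": joint speeds; "tau": joint torques, N m; "position": TCP position; "ee_rot": TCP orientation; "ft_force": force on the tool from outside, world axes, zero at the start; "torque": the same for the moment, N m; "grip_width": opening from 0.0 (shut) to 1.0 (fully open); "grasp_force": force on a finger pad.
Only numpy, scipy, OpenCV 4.12 (cv2) and the standard library are available. Lean on these libraries where they do the work, as an engineer would, in place of code of your own. Each camera call takes 0.05 s, during which the arm holds its last target. There are 200 camera calls.

## Working session

There is one attempt and no reset: what is moved stays moved. The work goes in short steps, Python scripts to look and compute and a tool call to move; the robot and the scene stay as the last step left them, time stands still between calls to the robot, and variables do not carry over. Pictures are saved under pics/ and viewed, at most 10 in all, crops included, and the job is handed in when it is done.

Besides the shell and the picture viewer there is one more tool, called after "Request:" as name(argument=value, ...) on one line, values as JSON. apply_moves: Moves the arm, as the interface text tells. Its arguments: {"type":"object","properties":{"rows":{"type":"array","items":{"type":"object","properties":{"x":{"type":"number"},"y":{"type":"number"},"z":{"type":"number"},"ax":{"type":"number"},"ay":{"type":"number"},"az":{"type":"number"},"gripper":{"type":"number"}}}},"newtons":{"type":"number"}},"required":["rows"]}

```bash
ls; mkdir -p pics; cat > h.py <<'E'
from workcell import *
import numpy as np, cv2
from scipy.spatial.transform import Rotation as R
def cam(n):
    c=camera(n); c['f']=c['color'].shape[0]/2/np.tan(np.radians(c['fov_y'])/2)
    c['R']=R.from_rotvec(np.array(c['rvec']).ravel()).as_matrix(); c['t']=np.array(c['tvec']).ravel(); c['n']=n
    return c
def save(c,name): cv2.imwrite('pics/'+name,c['color'][...,::-1])
def ray(c,u,v):
    d=np.array([u-c['cx'],v-c['cy']],float)
    if c['n']=='wrist':
        r=np.hypot(*d); th=r/c['f']; d=np.array([*(d/max(r,1e-9)*np.sin(th)),np.cos(th)])
    else: d=np.array([*(d/c['f']),1.])
    return -c['R'].T@c['t'], c['R'].T@d
def plane(c,u,v,z):
    o,d=ray(c,u,v); return o+d*(z-o[2])/d[2]
def proj(c,p):
    q=c['R']@np.array(p,float)+c['t']
    if c['n']=='wrist':
        r=np.hypot(q[0],q[1]); th=np.arctan2(r,q[2]); return np.array([c['cx'],c['cy']])+c['f']*th*q[:2]/r
    return np.array([c['cx'],c['cy']])+c['f']*q[:2]/q[2]
def tri(c1,p1,c2,p2):
    o1,d1=ray(c1,*p1);o2,d2=ray(c2,*p2)
    A=np.stack([d1,-d2],1); s=np.linalg.lstsq(A,o2-o1,rcond=None)[0]
    a,b=o1+d1*s[0],o2+d2*s[1]; return (a+b)/2, np.linalg.norm(a-b)
E
python3 - <<'E'
from h import *
o=get_obs(); print(o)
for n in('scene','top','wrist'):
    c=cam(n); save(c,n+'0.png'); np.save(n+'0.npy',c,allow_pickle=True); print(n,c['f'],c['cx'],c['cy'],-c['R'].T@c['t'],c['R'][2])
E
```

```text
pics
{'clock': 0.0, 'joint_pos': array([ 1.28640935,  0.33287147, -0.06470629,  1.46095994,  0.02160762,
        1.34989602, -0.08849376]), 'joint_velocities': array([-0.00054395,  0.00199955, -0.00081165, -0.000546  , -0.00053691,
       -0.00222518, -0.00028185]), 'tau': array([-7.35903923e-04, -6.25451088e+01,  4.86370479e-02, -3.91604877e+01,
        1.60960498e-02,  9.99510870e-03, -1.20800823e-04]), 'position': array([ 0.16165567, -0.60335206,  0.2415073 ]), 'ee_rot': array([ 9.91443115e-01,  1.30537475e-01, -1.29893454e-04, -7.07631864e-04]), 'ft_force': array([ 0.43030429, -0.41441257, -0.87868673]), 'torque': array([ 0.03251463, -0.00128854, -0.00862139]), 'grasp_force': 0.0, 'grip_width': 1.002409338986832}
scene 388.4237313478215 286.0246585859012 212.5810800919147 [1.02075086 0.37995347 0.92091838] [-0.40174897 -0.4228437  -0.81228134]
top 423.47182590124066 277.9709885481737 205.4336237874112 [ 0.47980323 -0.07078131  1.25680825] [ 0.10881376 -0.02028674 -0.99385513]
wrist 325.19226210127806 282.9554021837383 206.558168217693 [ 0.22591206 -0.58736525  0.37245634] [-0.2520961  -0.06672683 -0.96539893]
```

View pics/scene0.png

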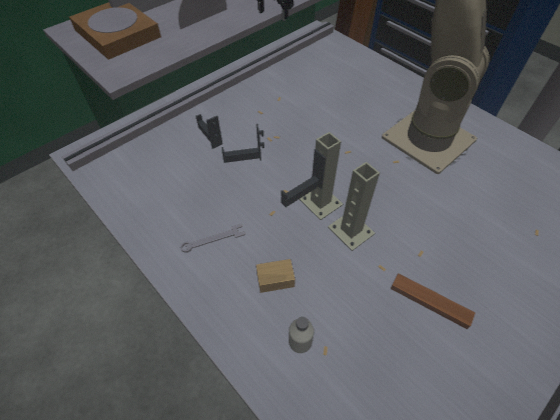

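View pics/top0.png

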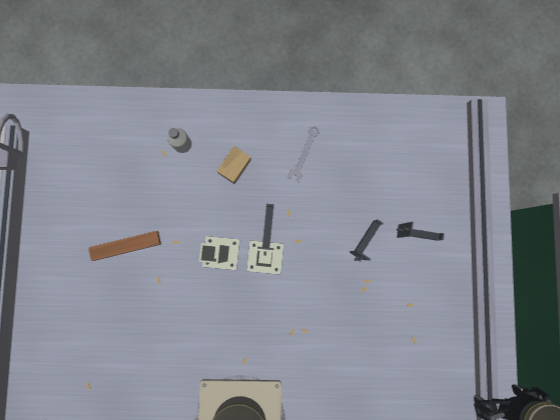

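The loose rack-arm look-alikes are A at top (366,240) / scene (240,150) and B at top (420,232) / scene (208,130). The arm at top (268,225) is the fitted one. A looks nearest to the base at top (240,420), so I'll confirm that in an enlarged crop.

```bash
python3 - <<'E'
from h import *
s=np.load('scene0.npy',allow_pickle=True).item(); t=np.load('top0.npy',allow_pickle=True).item()
a=cv2.resize(s['color'][100:240,180:400],None,fx=3.6,fy=3.6,interpolation=cv2.INTER_CUBIC)[:, :800]
b=cv2.resize(t['color'][195:285,340:460],(0,0),fx=3,fy=3,interpolation=cv2.INTER_CUBIC)
b2=cv2.resize(t['color'][195:285,190:300],(0,0),fx=3,fy=3,interpolation=cv2.INTER_CUBIC)
im=np.zeros((600,800,3),np.uint8); a=cv2.resize(a,(510,325)); im[:325,:510]=a; im[328:598,:360]=b; im[328:598,365:695]=b2
im=np.clip(im.astype(float)*1.8,0,255).astype(np.uint8)
cv2.imwrite('pics/crop1.png',im[...,::-1])
for n,p in dict(A=(366,240),B=(420,232),batt=(124,246),postL=(220,253),postR=(265,258),glue=(178,140)).items(): print(n,plane(t,*p,0.015))
# dark contours / batten contours
hsv=cv2.cvtColor(t['color'],cv2.COLOR_RGB2HSV)
m=(t['color'].max(2)<60).astype(np.uint8); m[:190]=0;m[300:]=0;m[:,:60]=0;m[:,465:]=0
for c in cv2.findContours(m,0,2)[0]:
    if cv2.contourArea(c)>60: print('dark',cv2.minAreaRect(c))
m=((hsv[...,1]>110)&(hsv[...,0]<20)).astype(np.uint8)
for c in cv2.findContours(m,0,2)[0]:
    if cv2.contourArea(c)>300:
        r=cv2.minAreaRect(c); print('wood',r,[plane(t,*q,0.02)[:2].round(4) for q in cv2.boxPoints(r)])
E
```

```text
A [ 0.51921832 -0.35674802  0.015     ]
B [ 0.54595174 -0.51703699  0.015     ]
batt [0.48793152 0.34758403 0.015     ]
postL [0.47309551 0.06966708 0.015     ]
postR [ 0.46114402 -0.06134692  0.015     ]
glue [0.80573713 0.20605415 0.015     ]
dark ((404.03997802734375, 229.2799835205078), (12.727922439575195, 13.859292984008789), 81.8698959350586)
wood ((123.82353973388672, 245.2941436767578), (13.096923828125, 69.85026550292969), 75.96376037597656) [array([0.4819, 0.4474]), array([0.5345, 0.2561]), array([0.498 , 0.2451]), array([0.4458, 0.436 ])]
```

View pics/crop1.png

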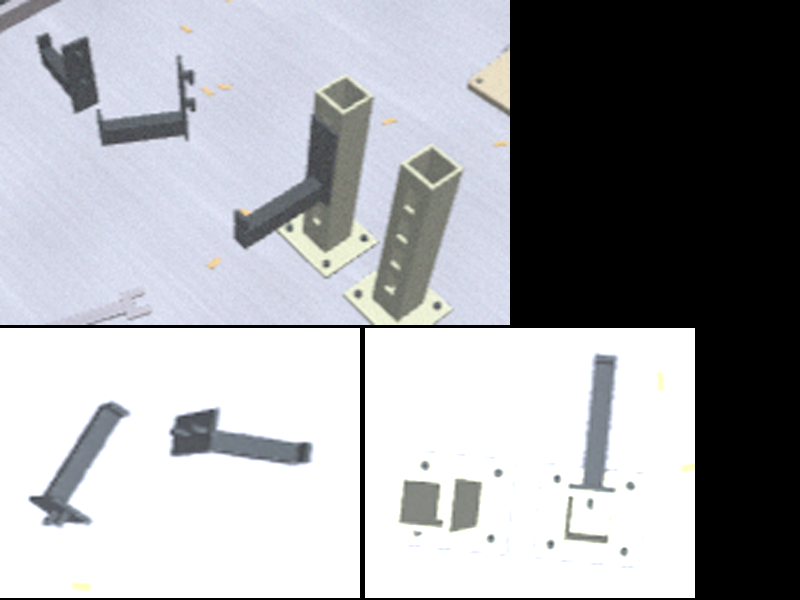

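The picture confirms it. A stands upright at crop (140,100) with hook tabs at (190,75) and (190,105). It is about 0.63 m from the base and B is about 0.75 m, so A is the bracket. The bare post is the left one (y≈+0.07) and the right post carries the fitted arm. I'll move above A.

Request:
apply_moves(rows=[{"x": 34, "y": -11.5, "z": -5}, {"x": 34, "y": -11.5, "z": -5}, {"x": 34, "y": -11.5, "z": -5}, {"x": 34, "y": -11.5, "z": -5}, {"x": 34, "y": -11.5, "z": -5}])

```text
invalid input at $.rows[0]: expected keys x, y, z, ax, ay, az, gripper
```

Request:
apply_moves(rows=[{"x": 34, "y": -11.5, "z": -5}, {"x": 34, "y": -11.5, "z": -5}, {"x": 34, "y": -11.5, "z": -5}, {"x": 34, "y": -11.5, "z": -5}, {"x": 34, "y": -11.5, "z": -5}])

```text
invalid input at $.rows[0]: expected keys x, y, z, ax, ay, az, gripper
```

Request:
apply_moves(rows=[{"x": 34, "y": -11.5, "z": -5}, {"x": 34, "y": -11.5, "z": -5}, {"az": 7}, {"az": 7}, {"az": 7}])

```text
invalid input at $.rows[0]: expected keys x, y, z, ax, ay, az, gripper
```

Request:
apply_moves(rows=[{"az": 7}, {"az": 7}, {"az": 7}, {"az": 3}, {}])

```text
invalid input at $.rows[0]: expected keys x, y, z, ax, ay, az, gripper
```

All seven keys are needed in every row.

Request:
apply_moves(rows=[{"x": 34, "y": -11.5, "z": -5, "ax": 0, "ay": 0, "az": 0, "gripper": 0}, {"x": 34, "y": -11.5, "z": -5, "ax": 0, "ay": 0, "az": 0, "gripper": 0}, {"x": 34, "y": -11.5, "z": -5, "ax": 0, "ay": 0, "az": 0, "gripper": 0}, {"x": 34, "y": -11.5, "z": -5, "ax": 0, "ay": 0, "az": 0, "gripper": 0}, {"x": 34, "y": -11.5, "z": -5, "ax": 0, "ay": 0, "az": 0, "gripper": 0}])

```text
clock: 0.57
position: [0.3122, -0.5029, 0.2674]
ee_rot: [0.991, 0.13, -0.0, -0.0]
ft_force: [-0.2, -0.5, -0.3]
grip_width: 0.999
grasp_force: 0.0
```

Request:
apply_moves(rows=[{"x": 34, "y": -11.5, "z": -5, "ax": 0, "ay": 0, "az": 0, "gripper": 0}, {"x": 34, "y": -11.5, "z": -5, "ax": 0, "ay": 0, "az": 0, "gripper": 0}, {"x": 34, "y": -11.5, "z": -5, "ax": 0, "ay": 0, "az": 0, "gripper": 0}, {"x": 34, "y": -11.5, "z": -5, "ax": 0, "ay": 0, "az": 0, "gripper": 0}, {"x": 34, "y": -11.5, "z": -5, "ax": 0, "ay": 0, "az": 0, "gripper": 0}])

```text
clock: 0.98
position: [0.4616, -0.4034, 0.2925]
ee_rot: [0.991, 0.13, -0.0, -0.0]
ft_force: [-0.1, -0.5, 0.3]
grip_width: 1.002
grasp_force: 0.0
```

Request:
apply_moves(rows=[{"x": 34, "y": -11.5, "z": -5, "ax": 0, "ay": 0, "az": 0, "gripper": 0}, {"x": 34, "y": -11.5, "z": -5, "ax": 0, "ay": 0, "az": 0, "gripper": 0}, {"x": 0, "y": 0, "z": 0, "ax": 0, "ay": 0, "az": 7, "gripper": 0}, {"x": 0, "y": 0, "z": 0, "ax": 0, "ay": 0, "az": 7, "gripper": 0}, {"x": 0, "y": 0, "z": 0, "ax": 0, "ay": 0, "az": 7, "gripper": 0}])

```text
clock: 1.4
position: [0.5207, -0.3641, 0.3018]
ee_rot: [0.999, -0.055, -0.0, -0.0]
ft_force: [-0.1, 0.3, 0.2]
grip_width: 1.002
grasp_force: 0.0
```

Request:
apply_moves(rows=[{"x": 0, "y": 0, "z": 0, "ax": 0, "ay": 0, "az": 7, "gripper": 0}, {"x": 0, "y": 0, "z": 0, "ax": 0, "ay": 0, "az": 7, "gripper": 0}, {"x": 0, "y": 0, "z": 0, "ax": 0, "ay": 0, "az": 7, "gripper": 0}, {"x": 0, "y": 0, "z": 0, "ax": 0, "ay": 0, "az": 3, "gripper": 0}, {"x": 0, "y": 0, "z": 0, "ax": 0, "ay": 0, "az": 0, "gripper": 0}])

```text
clock: 1.82
position: [0.5201, -0.3647, 0.302]
ee_rot: [0.966, -0.26, -0.0, -0.0]
ft_force: [0.4, -0.3, -1.0]
grip_width: 1.003
grasp_force: 0.0
```

```bash
python3 - <<'E'
from h import *
c=cam('wrist'); np.save('w1.npy',c,allow_pickle=True)
c['color']=np.clip(c['color']*1.8,0,255).astype(np.uint8); save(c,'w1.png')
o=get_obs();print(o['position'],R.from_quat(o['ee_rot']).as_matrix().round(4).tolist())
E
```

```text
[ 0.52008826 -0.3647297   0.30200497] [[0.8667, -0.4988, -0.0005], [-0.4988, -0.8667, 0.0001], [-0.0005, 0.0001, -1.0]]
```

View pics/w1.png

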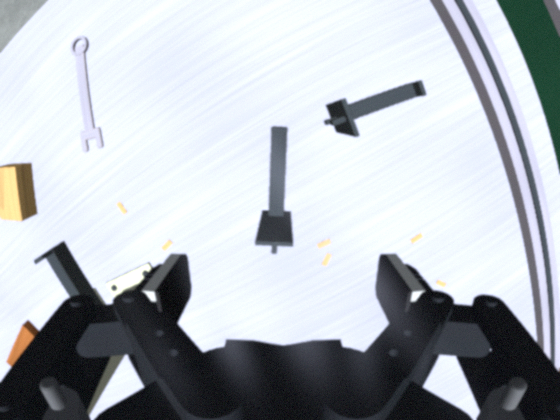

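The wrist view shows the bracket in the middle: tip at (279,127), plate at (275,225), lower tab at (274,250). I'll measure its midline, plate top corners and tip.

```bash
python3 - <<'E'
from h import *
c=np.load('w1.npy',allow_pickle=True).item(); im=c['color']
g=im.max(2).astype(int); m=(g<80)
P=[]
for v in range(120,256,5):
    u=np.where(m[v,240:320])[0]+240
    if len(u): print(v,u.min(),u.max(),len(u), end=' | ')
    if 145<=v<=200 and len(u): P.append(plane(c,(u.min()+u.max())/2,v,.03)[:2])
P=np.array(P); l=cv2.fitLine(P.astype(np.float32),2,0,.01,.01).ravel(); print('\nline',l,np.degrees(np.arctan2(l[1],l[0])))
mm=np.zeros(m.shape,np.uint8); mm[115:262,245:310]=m[115:262,245:310]*255
k=cv2.findContours(mm,0,2)[0]; k=max(k,key=cv2.contourArea)
print(cv2.approxPolyDP(k,2,True).reshape(-1,2).tolist())
print([plane(c,279,127,z).round(4).tolist() for z in(.0,.052)],'tip')
E
```

```text
130 272 286 15 | 135 272 285 14 | 140 272 285 14 | 145 272 285 14 | 150 272 285 14 | 155 272 284 13 | 160 272 284 13 | 165 271 284 14 | 170 271 283 13 | 175 271 283 13 | 180 271 283 13 | 185 271 283 13 | 190 270 283 14 | 195 270 282 13 | 200 270 282 13 | 205 270 282 13 | 210 269 283 15 | 215 262 289 28 | 220 261 290 30 | 225 260 290 31 | 230 258 291 34 | 235 257 291 35 | 240 256 292 37 | 245 272 289 6 | 250 273 275 3 | 
line [ 0.83906096 -0.5440374   0.5250572  -0.35997438] -32.958908
[[282, 127], [272, 128], [270, 209], [262, 213], [256, 243], [271, 244], [273, 252], [277, 244], [289, 245], [292, 241], [289, 212], [282, 209], [286, 131]]
[[0.573, -0.39, 0.0], [0.5735, -0.3911, 0.052]] tip
```

```bash
python3 - <<'E'
import workcell; print({k:v for k,v in vars(workcell).items() if not k.startswith('_') and isinstance(v,(int,float,list,tuple,dict))})
from h import *
c=np.load('w1.npy',allow_pickle=True).item()
print(plane(c,274,244,.12),'expect .4729 -.3257')
y=-33; T=np.array([.5232,-.3583])+.005*np.array([np.cos(np.radians(y)),np.sin(np.radians(y))])
o=get_obs(); M=R.from_quat(o['ee_rot']).as_matrix(); print(np.degrees(np.arctan2(M[1,0],M[0,0])), M.T@(np.array([*T,0.2])-o['position']))
E
```

```text
{'tcp_to_tips': 0.011}
[ 0.4744369  -0.32817647  0.12      ] expect .4729 -.3257
-29.92124172759809 [ 0.00453394 -0.00686907  0.10200184]
```

Request:
apply_moves(rows=[{"x": 4.5, "y": -7, "z": 20, "ax": 0, "ay": 0, "az": 0, "gripper": 0}, {"x": 0, "y": 0, "z": 38, "ax": 0, "ay": 0, "az": 3, "gripper": 0}, {"x": 0, "y": 0, "z": 38, "ax": 0, "ay": 0, "az": 0, "gripper": 0}, {"x": 0, "y": 0, "z": 38, "ax": 0, "ay": 0, "az": 0, "gripper": 0}, {"x": 0, "y": 0, "z": 38, "ax": 0, "ay": 0, "az": 0, "gripper": 0}])

```text
clock: 2.28
position: [0.5273, -0.3609, 0.1287]
ee_rot: [0.959, -0.283, 0.0, 0.0]
ft_force: [0.6, -0.4, 0.7]
grip_width: 1.0
grasp_force: 0.0
```

Request:
apply_moves(rows=[{"x": 0, "y": 0, "z": 38, "ax": 0, "ay": 0, "az": 0, "gripper": 0}, {"x": 0, "y": 0, "z": 36, "ax": 0, "ay": 0, "az": 0, "gripper": 0}, {"x": 0, "y": 0, "z": 25, "ax": 0, "ay": 0, "az": 0, "gripper": 0}, {"x": 0, "y": 0, "z": 15, "ax": 0, "ay": 0, "az": 0, "gripper": 0}, {"x": 0, "y": 0, "z": 0, "ax": 0, "ay": 0, "az": 0, "gripper": 0}])

```text
clock: 2.7
position: [0.5252, -0.3595, 0.0121]
ee_rot: [0.959, -0.283, -0.003, -0.001]
ft_force: [-0.3, 0.1, -1.5]
grip_width: 0.999
grasp_force: 0.0
```

```bash
python3 - <<'E'
from h import *
c=cam('wrist'); o=get_obs();print(o['position'],o['ft_force'])
c['color']=np.clip(c['color']*1.8,0,255).astype(np.uint8); save(c,'w2.png')
E
```

```text
[ 0.5264632  -0.36030762  0.01459589] [ 0.04205554 -0.28049178  0.49563514]
```

View pics/w2.png

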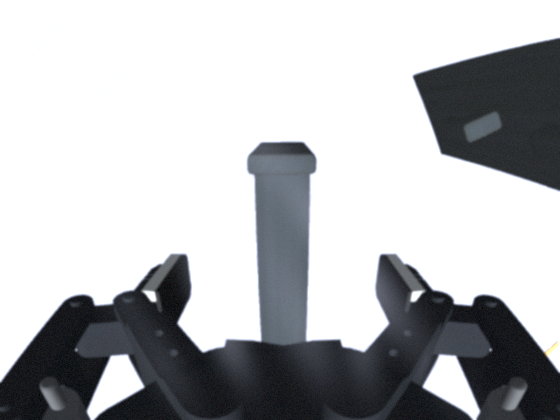

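The arm sits centred between the pads, running from (281,155) to (284,340). Closing now.

Request:
apply_moves(rows=[{"x": 0, "y": 0, "z": 0, "ax": 0, "ay": 0, "az": 0, "gripper": 0.6}, {"x": 0, "y": 0, "z": 0, "ax": 0, "ay": 0, "az": 0, "gripper": 0.8}, {"x": 0, "y": 0, "z": 0, "ax": 0, "ay": 0, "az": 0, "gripper": 1}, {"x": 0, "y": 0, "z": 0, "ax": 0, "ay": 0, "az": 0, "gripper": 1}, {"x": 0, "y": 0, "z": 0, "ax": 0, "ay": 0, "az": 0, "gripper": 1}], newtons=80)

```text
clock: 3.17
position: [0.528, -0.3613, 0.0172]
ee_rot: [0.959, -0.284, 0.001, 0.0]
ft_force: [-0.6, -1.6, 1.1]
grip_width: 0.304
grasp_force: 0.0
```

Request:
apply_moves(rows=[{"x": 0, "y": 0, "z": 0, "ax": 0, "ay": 0, "az": 0, "gripper": 1}, {"x": 0, "y": 0, "z": 0, "ax": 0, "ay": 0, "az": 0, "gripper": 1}, {"x": 0, "y": 0, "z": 0, "ax": 0, "ay": 0, "az": 0, "gripper": 1}, {"x": 0, "y": 0, "z": 0, "ax": 0, "ay": 0, "az": 0, "gripper": 1}, {"x": 0, "y": 0, "z": 0, "ax": 0, "ay": 0, "az": 0, "gripper": 1}])

```text
clock: 3.58
position: [0.5281, -0.3613, 0.0173]
ee_rot: [0.959, -0.284, 0.001, 0.0]
ft_force: [-1.3, 0.6, 6.5]
grip_width: 0.218
grasp_force: 79.6
```

Request:
apply_moves(rows=[{"x": 0, "y": 0, "z": -15, "ax": 0, "ay": 0, "az": 0, "gripper": 1}, {"x": 0, "y": 0, "z": -30, "ax": 0, "ay": 0, "az": 0, "gripper": 1}, {"x": 0, "y": 0, "z": -40, "ax": 0, "ay": 0, "az": 0, "gripper": 1}, {"x": 0, "y": 0, "z": -40, "ax": 0, "ay": 0, "az": 0, "gripper": 1}, {"x": 0, "y": 0, "z": -40, "ax": 0, "ay": 0, "az": 0, "gripper": 1}])

```text
clock: 4.0
position: [0.5268, -0.3606, 0.1823]
ee_rot: [0.959, -0.284, -0.001, -0.0]
ft_force: [1.3, -0.3, -2.9]
grip_width: 0.216
grasp_force: 78.4
```

Request:
apply_moves(rows=[{"x": 0, "y": 0, "z": -40, "ax": 0, "ay": 0, "az": 0, "gripper": 1}, {"x": 0, "y": 0, "z": -40, "ax": 0, "ay": 0, "az": 0, "gripper": 1}, {"x": 0, "y": 0, "z": -35, "ax": 0, "ay": 0, "az": 0, "gripper": 1}, {"x": 0, "y": 0, "z": 0, "ax": 0, "ay": 0, "az": 0, "gripper": 1}, {"x": 0, "y": 0, "z": 0, "ax": 0, "ay": 0, "az": 0, "gripper": 1}])

```text
clock: 4.42
position: [0.5281, -0.3612, 0.2979]
ee_rot: [0.959, -0.284, 0.002, 0.0]
ft_force: [-0.0, -0.4, -4.6]
grip_width: 0.22
grasp_force: 78.7
```

```bash
python3 - <<'E'
from h import *
t=np.load('top0.npy',allow_pickle=True).item()
im=t['color']; print(get_obs()['position'])
print(im[240,210],im[266,205],im[262,225],im[255,210],im[270,300])
hsv=cv2.cvtColor(im,cv2.COLOR_RGB2HSV); print(hsv[266,205],hsv[270,300],hsv[253,210])
m=((hsv[...,0]>22)&(hsv[...,0]<60)&(hsv[...,1]>18)).astype(np.uint8)*255
m[:220]=0;m[285:]=0;m[:,:190]=0;m[:,295:]=0
m=cv2.morphologyEx(m,cv2.MORPH_CLOSE,np.ones((5,5)))
for k in cv2.findContours(m,0,2)[0]:
    if cv2.contourArea(k)>100:
        r=cv2.minAreaRect(k); print(r); Q=[plane(t,*q,.006)[:2] for q in cv2.boxPoints(r)]; print(np.round(Q,4).tolist(), np.mean(Q,0))
E
```

```text
[ 0.528065  -0.361238   0.2979315]
[71 76 81] [185 190 176] [189 194 176] [74 76 73] [148 153 167]
[ 41  19 190] [112  29 167] [50 10 76]
((264.7475280761719, 257.0247497558594), (32.93572998046875, 29.35359764099121), 5.710593223571777)
[[0.4253, -0.0093], [0.5104, -0.0155], [0.5027, -0.1121], [0.4176, -0.1051]] [ 0.46399048 -0.06050927]
((218.74258422851562, 252.5742645263672), (36.816375732421875, 29.453102111816406), 5.710593223571777)
[[0.436, 0.1306], [0.5214, 0.1254], [0.5128, 0.0177], [0.4274, 0.0237]] [0.47437434 0.07435922]
```

Request:
apply_moves(rows=[{"x": -7, "y": -18, "z": 0, "ax": 0, "ay": 0, "az": 0, "gripper": 1}, {"x": -13.5, "y": -36, "z": 0, "ax": 0, "ay": 0, "az": 0, "gripper": 1}, {"x": -13.5, "y": -36, "z": 0, "ax": 0, "ay": 0, "az": 0, "gripper": 1}, {"x": -13.5, "y": -36, "z": 0, "ax": 0, "ay": 0, "az": 0, "gripper": 1}, {"x": -13.5, "y": -36, "z": 0, "ax": 0, "ay": 0, "az": 0, "gripper": 1}])

```text
clock: 4.83
position: [0.5637, -0.19, 0.2935]
ee_rot: [0.959, -0.284, -0.002, 0.0]
ft_force: [0.8, 0.5, -3.9]
grip_width: 0.22
grasp_force: 78.6
```

Request:
apply_moves(rows=[{"x": -13.5, "y": -36, "z": 0, "ax": 0, "ay": 0, "az": 0, "gripper": 1}, {"x": -13.5, "y": -36, "z": 0, "ax": 0, "ay": 0, "az": 0, "gripper": 1}, {"x": -13.5, "y": -36, "z": 0, "ax": 0, "ay": 0, "az": 0, "gripper": 1}, {"x": -13.5, "y": -36, "z": 0, "ax": 0, "ay": 0, "az": 0, "gripper": 1}, {"x": -13.5, "y": -36, "z": 0, "ax": 0, "ay": 0, "az": 0, "gripper": 1}])

```text
clock: 5.25
position: [0.6051, -0.0025, 0.2936]
ee_rot: [0.959, -0.284, -0.002, 0.001]
ft_force: [1.6, -0.2, -4.4]
grip_width: 0.22
grasp_force: 78.6
```

Request:
apply_moves(rows=[{"x": -13.5, "y": -36, "z": 0, "ax": 0, "ay": 0, "az": 0, "gripper": 1}, {"x": -9, "y": -24, "z": 0, "ax": 0, "ay": 0, "az": 0, "gripper": 1}, {"x": 0, "y": 0, "z": 0, "ax": 0, "ay": 0, "az": -7, "gripper": 1}, {"x": 0, "y": 0, "z": 0, "ax": 0, "ay": 0, "az": -7, "gripper": 1}, {"x": 0, "y": 0, "z": 0, "ax": 0, "ay": 0, "az": -7, "gripper": 1}])

```text
clock: 5.67
position: [0.6189, 0.059, 0.2932]
ee_rot: [0.995, -0.101, -0.002, 0.001]
ft_force: [-0.8, -0.8, -4.3]
grip_width: 0.212
grasp_force: 78.8
```

Request:
apply_moves(rows=[{"x": 0, "y": 0, "z": 0, "ax": 0, "ay": 0, "az": -7, "gripper": 1}, {"x": 0, "y": 0, "z": 0, "ax": 0, "ay": 0, "az": -0.5, "gripper": 1}, {"x": 0, "y": 0, "z": 0, "ax": 0, "ay": 0, "az": 0, "gripper": 1}])

```text
clock: 5.92
position: [0.6192, 0.0582, 0.2941]
ee_rot: [0.999, -0.041, -0.002, 0.0]
ft_force: [-0.4, 0.7, -4.7]
grip_width: 0.215
grasp_force: 78.9
```

```bash
python3 - <<'E'
from h import *
o=get_obs();M=R.from_quat(o['ee_rot']).as_matrix();print(o['position'],np.degrees(np.arctan2(M[1,0],M[0,0])),M[:,2])
c=cam('wrist'); np.save('w3.npy',c,allow_pickle=True)
s=cam('scene'); np.save('s3.npy',s,allow_pickle=True)
a=np.clip(c['color']*1.8,0,255).astype(np.uint8)
b=cv2.resize(s['color'][40:260,240:440],None,fx=1.9,fy=1.9)
im=np.zeros((420,800,3),np.uint8); im[:,:420]=a[:,70:490]; im[:418,420:]=np.clip(b*1.6,0,255)
cv2.imwrite('pics/w3.png',im[...,::-1])
E
```

```text
[0.61915864 0.05816842 0.29412047] -4.668554312449014 [-3.32097179e-03 -1.76493760e-04 -9.99994470e-01]
```

View pics/w3.png

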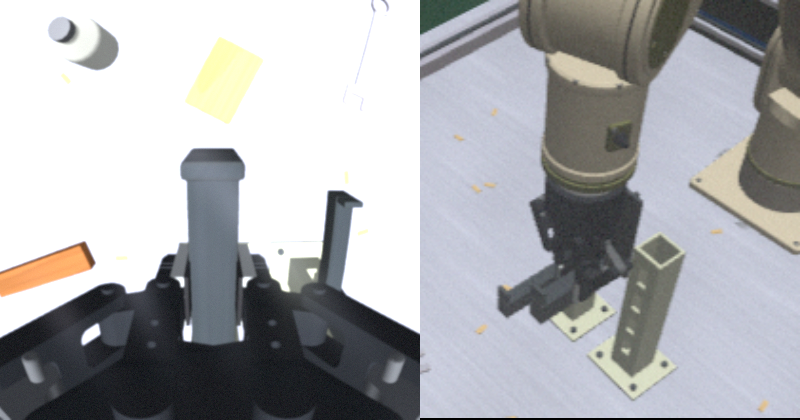

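The wrist view shows the held arm centred at (283,250). The fitted arm is at crop (340,230), about (410,230) in the full picture. I'll measure the fitted arm there and the bare post's foot and rim in the scene view.

```bash
python3 - <<'E'
from h import *
c=np.load('w3.npy',allow_pickle=True).item(); im=c['color']
m=(im.max(2)<75); P=[]
for v in range(188,285,6):
    u=np.where(m[v,385:440])[0]+385
    if len(u): print(v,u.min(),u.max(),im[v,u.min():u.max()+1:3].max(1).tolist(), end=' | ')
mm=np.zeros(m.shape,np.uint8); mm[185:280,385:440]=m[185:280,385:440]*255
k=max(cv2.findContours(mm,0,2)[0],key=cv2.contourArea); print(cv2.approxPolyDP(k,1.5,True).reshape(-1,2).tolist())
s=np.load('s3.npy',allow_pickle=True).item(); 
ps=np.array([.474,.0695]); yaw=np.radians(-4.5); ex=np.array([np.cos(yaw),np.sin(yaw)]); ey=np.array([-ex[1],ex[0]])
W=lambda a,b,z:[*(ps+a*ex+b*ey),z]
print('rim',[proj(s,W(a,b,.25)).round(1).tolist() for a,b in((.022,.022),(.022,-.022),(-.022,.022),(-.022,-.022))])
print('slots',[proj(s,W(.022,0,z)).round(1).tolist() for z in(.062,.112,.162,.212)])
print('foot',[proj(s,W(a,b,.006)).round(1).tolist() for a,b in((.045,.05),(.045,-.05),(-.045,.05),(-.045,-.05))])
z=cv2.resize(s['color'][155:255,320:390],None,fx=6,fy=6,interpolation=cv2.INTER_CUBIC); cv2.imwrite('pics/s3.png',np.clip(z*1.6,0,255).astype(np.uint8)[...,::-1])
E
```

```text
194 398 418 [57, 32, 31, 27, 31, 29, 35] | 200 398 427 [43, 31, 29, 40, 34, 31, 32, 34, 33, 37] | 206 397 422 [55, 29, 30, 58, 69, 59, 64, 69, 70] | 212 397 420 [40, 28, 34, 64, 70, 69, 68, 69] | 218 396 419 [53, 29, 29, 61, 70, 70, 69, 69] | 224 395 418 [68, 30, 34, 58, 70, 70, 69, 70] | 230 395 418 [48, 28, 35, 64, 69, 68, 69, 69] | 236 394 417 [59, 31, 33, 62, 69, 70, 71, 70] | 242 393 416 [66, 31, 31, 58, 70, 70, 68, 68] | 248 393 415 [46, 31, 35, 66, 70, 70, 68, 69] | 254 392 414 [62, 31, 34, 64, 70, 69, 69, 70] | 260 385 413 [74, 72, 44, 33, 34, 61, 70, 71, 69, 68] | 266 387 412 [74, 42, 34, 34, 62, 70, 70, 71, 68] | 272 388 412 [63, 39, 38, 48, 67, 71, 70, 70, 72] | 278 387 410 [70, 41, 41, 51, 70, 72, 70, 72] | 284 385 409 [46, 40, 39, 34, 56, 70, 72, 70, 71] | [[412, 191], [398, 192], [392, 257], [390, 260], [385, 259], [385, 264], [388, 267], [387, 279], [410, 279], [420, 208], [423, 205], [431, 204]]
rim [[365.7, 181.5], [352.1, 170.1], [379.2, 172.5], [365.6, 161.4]]
slots [[347.7, 222.1], [350.3, 211.1], [353.2, 199.3], [356.3, 186.3]]
foot [[351.5, 250.0], [326.9, 225.9], [374.7, 232.7], [349.8, 210.0]]
```

View pics/s3.png

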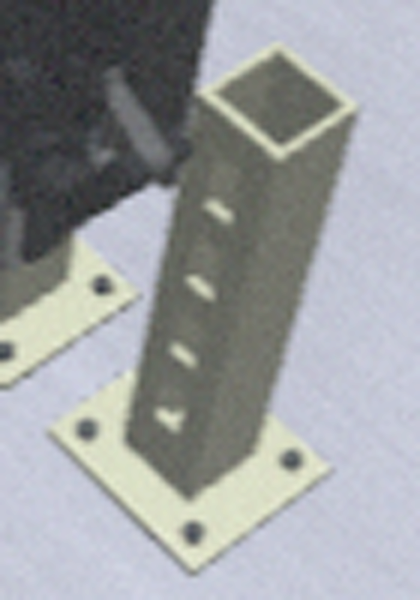

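Zoomed scene crop: bare-post rim corners at (366.3,181.2), (353.1,170.3), (379.1,172.1) and (366.1,162.2), foot corners at (351.2,249.8), (327.4,226.2) and (374.2,232). They sit within a pixel of my prediction. I'll back-project these and the fitted arm's top.

```bash
python3 - <<'E'
from h import *
s=np.load('s3.npy',allow_pickle=True).item(); c=np.load('w3.npy',allow_pickle=True).item(); g=c['color'].max(2).astype(int)
rim=np.array([plane(s,*p,.25)[:2] for p in((366.3,181.2),(353.1,170.3),(379.1,172.1),(366.1,162.2))])
print('rim centre',rim.mean(0)); 
ft=np.array([plane(s,*p,.006)[:2] for p in((351.2,249.8),(327.4,226.2),(374.2,232))]); print('foot centre',(ft[1]+ft[2])/2,ft.tolist())
d=ft[0]-ft[1]; print('yaw from foot front',np.degrees(np.arctan2(-d[0],d[1])))
P=[]
for v in range(210,284,3):
    row=g[v]; l=np.where(row[390:412]<48)[0].max()+390.5; r=l+5+np.where(row[int(l+5):]>85)[0].min()-.5
    P.append(plane(c,(l+r)/2,v,.13)[:2])
    if v%15==0: print(v,l,r,np.linalg.norm(plane(c,l,v,.13)-plane(c,r,v,.13)))
P=np.array(P); L=cv2.fitLine(P.astype(np.float32),2,0,.01,.01).ravel(); yaw=np.arctan2(L[1],L[0])
if L[0]<0: yaw+=np.pi
print('fitted arm line yaw',np.degrees(yaw),P[0],P[-1])
tip=[plane(c,*p,.152)[:2] for p in((399,192),(413,191.5))]; print('lip tip',tip)
o=get_obs(); M=R.from_quat(o['ee_rot']).as_matrix()
for nm,pc,y in(('est',np.array([.474,.0695]),-4.5),):
  pass
np.save('M.npy',M)
E
```

```text
rim centre [0.47337611 0.07046218]
foot centre [0.47342658 0.06917962] [[0.523053169872226, 0.11485046462759485], [0.5145558483672635, 0.017869617150822914], [0.43229730194823224, 0.12048961806900516]]
yaw from foot front -5.007385492554066
210 404.5 422.0 0.019483154842712812
225 402.5 420.0 0.019699302932701414
240 401.5 418.0 0.018844010011090387
255 399.5 416.0 0.019136777371339116
270 397.5 414.0 0.019479522408114434
fitted arm line yaw -4.6879606 [ 0.59136884 -0.07092551] [ 0.51099816 -0.06355436]
lip tip [array([ 0.61650573, -0.04717681]), array([ 0.61599879, -0.0610614 ])]
```

Request:
apply_moves(rows=[{"x": 0, "y": 0, "z": 25, "ax": 0, "ay": 0, "az": 0, "gripper": 1}, {"x": 0, "y": 0, "z": 38, "ax": 0, "ay": 0, "az": 0, "gripper": 1}, {"x": 0, "y": 0, "z": 38, "ax": 0, "ay": 0, "az": 0, "gripper": 1}, {"x": 0, "y": 0, "z": 38, "ax": 0, "ay": 0, "az": 0, "gripper": 1}, {"x": 0, "y": 0, "z": 22, "ax": 0, "ay": 0, "az": 0, "gripper": 1}])

```text
clock: 6.43
position: [0.6176, 0.0578, 0.1305]
ee_rot: [0.999, -0.041, -0.003, 0.0]
ft_force: [-0.9, 0.1, -5.1]
grip_width: 0.219
grasp_force: 78.6
```

Request:
apply_moves(rows=[{"x": -15, "y": 0, "z": 0, "ax": 0, "ay": 0, "az": 0, "gripper": 1}, {"x": -15, "y": 0, "z": 0, "ax": 0, "ay": 0, "az": 0, "gripper": 1}, {"x": 0, "y": 0, "z": 0, "ax": 0, "ay": 0, "az": 0, "gripper": 1}, {"x": 0, "y": 0, "z": 0, "ax": 0, "ay": 0, "az": 0, "gripper": 1}])

```text
clock: 6.77
position: [0.5896, 0.0607, 0.1353]
ee_rot: [0.999, -0.04, 0.0, 0.0]
ft_force: [0.4, 0.1, -4.2]
grip_width: 0.214
grasp_force: 79.2
```

```bash
cat >> h.py <<'E'
PC=np.array([.4735,.0698]); YW=np.radians(-4.8); EX=np.array([np.cos(YW),np.sin(YW)]); EY=np.array([-EX[1],EX[0]])
def rel():
    "bracket relative to the seat, mm: fore, side, up"
    o=get_obs(); M=R.from_quat(o['ee_rot']).as_matrix(); p=o['position']; b=p[:2]-.005*M[:2,0]-(PC+.082*EX)
    return (np.array([b@EX,b@EY,p[2]-.0173-.1])*1e3).round(1), np.degrees(np.arctan2(M[1,0],M[0,0])).round(2), M[:,2].round(4), o['ft_force'].round(1), o['clock']
def W(a,b,z): return [*(PC+a*EX+b*EY),z]
E
python3 - <<'E'
from h import *
print(rel())
s=cam('scene'); t=cam('top')
a=cv2.resize(s['color'][110:260,270:400],None,fx=4,fy=4,interpolation=cv2.INTER_CUBIC)
im=np.clip(a*1.7,0,255).astype(np.uint8); cv2.imwrite('pics/s4.png',im[...,::-1])
f=.029
print('tabs pred',[((proj(s,W(.022+f-.0145*k,0,.1+.015+z))-[270,110])*4).round(0).tolist() for z in(.052,.102) for k in (0,1)])
print('tip top pred',((proj(s,W(.022+f+.12,.01,.167))-[270,110])*4).round(0), 'plate top',[((proj(s,W(.022+f,b,.235))-[270,110])*4).round(0) for b in(.02,-.02)])
E
```

```text
(array([29.5,  0.7, 18. ]), np.float64(-4.61), array([ 1.e-04, -4.e-04, -1.e+00]), array([ 0.4,  0.1, -4.2]), 6.7667)
tabs pred [[300.0, 375.0], [318.0, 363.0], [311.0, 323.0], [329.0, 311.0]]
tip top pred [160. 488.] plate top [array([340., 325.]), array([292., 282.])]
```

View pics/s4.png

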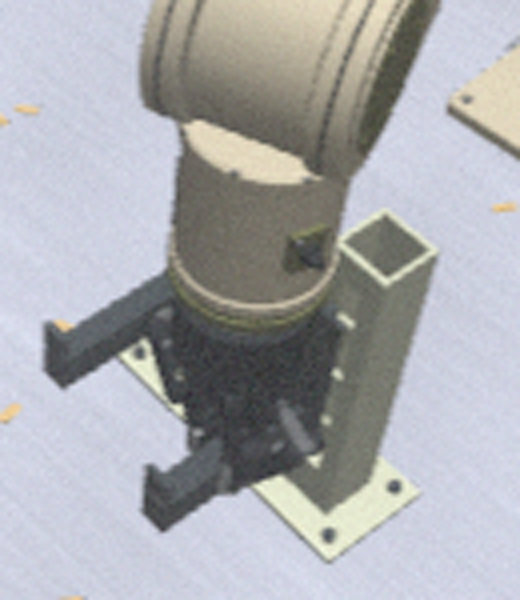

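Request:
apply_moves(rows=[{"x": -4, "y": 0.7, "z": 3, "ax": 0, "ay": 0, "az": 0, "gripper": 1}, {"x": -5, "y": 0, "z": 0, "ax": 0, "ay": 0, "az": 0, "gripper": 1}, {"x": -5, "y": 0, "z": 0, "ax": 0, "ay": 0, "az": 0, "gripper": 1}, {"x": 0, "y": 0, "z": 0, "ax": 0, "ay": 0, "az": 0, "gripper": 1}, {"x": 0, "y": 0, "z": 0, "ax": 0, "ay": 0, "az": 0, "gripper": 1}])

```text
clock: 7.28
position: [0.5758, 0.0612, 0.1325]
ee_rot: [0.999, -0.039, 0.0, 0.0]
ft_force: [0.5, 0.5, -5.3]
grip_width: 0.218
grasp_force: 79.2
```

```bash
python3 -c "
from h import *
print(rel())"
```

```text
(array([15.6, -0.1, 15.2]), np.float64(-4.5), array([ 3.e-04, -2.e-04, -1.e+00]), array([ 0.5,  0.5, -5.3]), 7.2833)
```

Aligned, with the tabs about 1 mm short of the face. Now I'll press in gently and watch the force.

Request:
apply_moves(rows=[{"x": -2.5, "y": 0, "z": 0, "ax": 0, "ay": 0, "az": 0.3, "gripper": 1}, {"x": -2.5, "y": 0, "z": 0, "ax": 0, "ay": 0, "az": 0, "gripper": 1}, {"x": 0, "y": 0, "z": 0, "ax": 0, "ay": 0, "az": 0, "gripper": 1}, {"x": 0, "y": 0, "z": 0, "ax": 0, "ay": 0, "az": 0, "gripper": 1}])

```text
clock: 7.62
position: [0.5709, 0.0615, 0.1323]
ee_rot: [0.999, -0.042, 0.0, 0.0]
ft_force: [1.0, 0.3, -4.2]
grip_width: 0.217
grasp_force: 79.2
```

Request:
apply_moves(rows=[{"x": -2.5, "y": 0, "z": 0, "ax": 0, "ay": 0, "az": 0, "gripper": 1}, {"x": -2.5, "y": 0, "z": 0, "ax": 0, "ay": 0, "az": 0, "gripper": 1}, {"x": 0, "y": 0, "z": 0, "ax": 0, "ay": 0, "az": 0, "gripper": 1}, {"x": 0, "y": 0, "z": 0, "ax": 0, "ay": 0, "az": 0, "gripper": 1}])

```text
clock: 7.95
position: [0.5658, 0.062, 0.1323]
ee_rot: [0.999, -0.042, 0.0, 0.0]
ft_force: [0.3, 0.3, -4.2]
grip_width: 0.222
grasp_force: 79.2
```

```bash
python3 -c "
from h import *
print(rel())"
```

```text
(array([ 5.7, -0.1, 15. ]), np.float64(-4.8), array([ 0.e+00, -1.e-04, -1.e+00]), array([ 0.3,  0.3, -4.2]), 7.95)
```

Request:
apply_moves(rows=[{"x": -2, "y": 0, "z": 0, "ax": 0, "ay": 0, "az": 0, "gripper": 1}, {"x": -1.5, "y": 0, "z": 0, "ax": 0, "ay": 0, "az": 0, "gripper": 1}, {"x": 0, "y": 0, "z": 0, "ax": 0, "ay": 0, "az": 0, "gripper": 1}, {"x": 0, "y": 0, "z": 0, "ax": 0, "ay": 0, "az": 0, "gripper": 1}])

```text
clock: 8.28
position: [0.5625, 0.0622, 0.1323]
ee_rot: [0.999, -0.042, 0.0, 0.0]
ft_force: [-0.1, 0.0, -4.2]
grip_width: 0.213
grasp_force: 79.2
```

Request:
apply_moves(rows=[{"x": -2, "y": 0, "z": 0, "ax": 0, "ay": 0, "az": 0, "gripper": 1}, {"x": 0, "y": 0, "z": 0, "ax": 0, "ay": 0, "az": 0, "gripper": 1}, {"x": 0, "y": 0, "z": 0, "ax": 0, "ay": 0, "az": 0, "gripper": 1}])

```text
clock: 8.53
position: [0.5615, 0.0623, 0.1325]
ee_rot: [0.999, -0.042, 0.001, -0.0]
ft_force: [5.6, -0.1, -7.5]
grip_width: 0.217
grasp_force: 79.7
```

```bash
python3 -c "
from h import *
print(rel())"
```

```text
(array([ 1.3, -0.1, 15.2]), np.float64(-4.82), array([ 2.4e-03,  2.0e-04, -1.0e+00]), array([ 5.6, -0.1, -7.5]), 8.5333)
```

Back face is in contact at 5.6 N. I'll ease off 1 mm and go down.

Request:
apply_moves(rows=[{"x": 1, "y": 0, "z": 0, "ax": 0, "ay": 0, "az": 0, "gripper": 1}, {"x": 0, "y": 0, "z": 3, "ax": 0, "ay": 0, "az": 0, "gripper": 1}, {"x": 0, "y": 0, "z": 3, "ax": 0, "ay": 0, "az": 0, "gripper": 1}, {"x": 0, "y": 0, "z": 0, "ax": 0, "ay": 0, "az": 0, "gripper": 1}, {"x": 0, "y": 0, "z": 0, "ax": 0, "ay": 0, "az": 0, "gripper": 1}])

```text
clock: 8.95
position: [0.5615, 0.0623, 0.126]
ee_rot: [0.999, -0.042, -0.0, 0.0]
ft_force: [1.2, 0.0, -5.2]
grip_width: 0.219
grasp_force: 79.9
```

```bash
python3 -c "
from h import *
print(rel())"
```

```text
(array([ 1.3, -0.1,  8.7]), np.float64(-4.8), array([-1.e-04, -1.e-04, -1.e+00]), array([ 1.2,  0. , -5.2]), 8.95)
```

Request:
apply_moves(rows=[{"x": 0, "y": 0, "z": 2.5, "ax": 0, "ay": 0, "az": 0, "gripper": 1}, {"x": 0, "y": 0, "z": 2.5, "ax": 0, "ay": 0, "az": 0, "gripper": 1}, {"x": 0, "y": 0, "z": 0, "ax": 0, "ay": 0, "az": 0, "gripper": 1}, {"x": 0, "y": 0, "z": 0, "ax": 0, "ay": 0, "az": 0, "gripper": 1}])

```text
clock: 9.28
position: [0.5615, 0.0623, 0.1211]
ee_rot: [0.999, -0.042, 0.0, 0.0]
ft_force: [2.5, -0.8, -5.8]
grip_width: 0.219
grasp_force: 80.0
```

Request:
apply_moves(rows=[{"x": 0, "y": 0, "z": 2, "ax": 0, "ay": 0, "az": 0, "gripper": 1}, {"x": 0, "y": 0, "z": 2, "ax": 0, "ay": 0, "az": 0, "gripper": 1}, {"x": 0, "y": 0, "z": 0, "ax": 0, "ay": 0, "az": 0, "gripper": 1}, {"x": 0, "y": 0, "z": 0, "ax": 0, "ay": 0, "az": 0, "gripper": 1}])

```text
clock: 9.62
position: [0.5615, 0.0624, 0.1173]
ee_rot: [0.999, -0.042, 0.0, 0.0]
ft_force: [2.0, 0.1, -3.9]
grip_width: 0.218
grasp_force: 80.3
```

```bash
python3 -c "
from h import *
print(rel())"
```

```text
(array([ 1.3, -0.1, -0. ]), np.float64(-4.8), array([ 0.e+00, -1.e-04, -1.e+00]), array([ 2. ,  0.1, -3.9]), 9.6167)
```

Request:
apply_moves(rows=[{"x": 0, "y": 0, "z": 1.5, "ax": 0, "ay": 0, "az": 0, "gripper": 1}, {"x": 0, "y": 0, "z": 0, "ax": 0, "ay": 0, "az": 0, "gripper": 1}, {"x": 0, "y": 0, "z": 0, "ax": 0, "ay": 0, "az": 0, "gripper": 1}])

```text
clock: 9.87
position: [0.5617, 0.0624, 0.1165]
ee_rot: [0.999, -0.042, 0.0, 0.0]
ft_force: [-1.0, -0.6, 4.7]
grip_width: 0.218
grasp_force: 81.4
```

Request:
apply_moves(rows=[{"x": 0, "y": 0, "z": 1.5, "ax": 0, "ay": 0, "az": 0, "gripper": 1}, {"x": 0, "y": 0, "z": 0, "ax": 0, "ay": 0, "az": 0, "gripper": 1}, {"x": 0, "y": 0, "z": 0, "ax": 0, "ay": 0, "az": 0, "gripper": 1}])

```text
clock: 10.12
position: [0.5618, 0.0625, 0.1159]
ee_rot: [0.999, -0.042, 0.0, 0.0]
ft_force: [-5.0, -0.3, 14.3]
grip_width: 0.214
grasp_force: 82.9
```

```bash
python3 -c "
from h import *
print(rel())"
```

```text
(array([ 1.6,  0.1, -1.4]), np.float64(-4.8), array([ 9.e-04, -3.e-04, -1.e+00]), array([-5. , -0.3, 14.3]), 10.1167)
```

Seated: height reached and 18 N reaction. I'll relieve, release and retreat upward.

Request:
apply_moves(rows=[{"x": 0, "y": 0, "z": -1.5, "ax": 0, "ay": 0, "az": 0, "gripper": 1}, {"x": 0, "y": 0, "z": 0, "ax": 0, "ay": 0, "az": 0, "gripper": 0.7}, {"x": 0, "y": 0, "z": 0, "ax": 0, "ay": 0, "az": 0, "gripper": 0.4}, {"x": 0, "y": 0, "z": 0, "ax": 0, "ay": 0, "az": 0, "gripper": 0.4}, {"x": 0, "y": 0, "z": 0, "ax": 0, "ay": 0, "az": 0, "gripper": 0.4}])

```text
clock: 10.53
position: [0.5613, 0.0624, 0.1155]
ee_rot: [0.999, -0.042, -0.0, 0.0]
ft_force: [-0.3, -0.1, 0.5]
grip_width: 0.603
grasp_force: 0.0
```

Request:
apply_moves(rows=[{"x": 0, "y": 0, "z": -5, "ax": 0, "ay": 0, "az": 0, "gripper": 0.4}, {"x": 0, "y": 0, "z": -15, "ax": 0, "ay": 0, "az": 0, "gripper": 0.4}, {"x": 0, "y": 0, "z": -30, "ax": 0, "ay": 0, "az": 0, "gripper": 0.4}, {"x": 0, "y": 0, "z": -40, "ax": 0, "ay": 0, "az": 0, "gripper": 0.3}, {"x": 0, "y": 0, "z": -40, "ax": 0, "ay": 0, "az": 0, "gripper": 0.3}])

```text
clock: 10.95
position: [0.5607, 0.0624, 0.247]
ee_rot: [0.999, -0.042, -0.001, 0.0]
ft_force: [1.8, -0.5, 0.2]
grip_width: 0.698
grasp_force: 0.0
```

Request:
apply_moves(rows=[{"x": 0, "y": 0, "z": -40, "ax": 0, "ay": 0, "az": 0, "gripper": 0.3}, {"x": 0, "y": 0, "z": -40, "ax": 0, "ay": 0, "az": 0, "gripper": 0.3}, {"x": 0, "y": 0, "z": 0, "ax": 0, "ay": 0, "az": 0, "gripper": 0.3}])

```text
clock: 11.2
position: [0.5635, 0.0632, 0.3347]
ee_rot: [0.999, -0.042, 0.006, -0.001]
ft_force: [0.3, 1.1, 0.3]
grip_width: 0.702
grasp_force: 0.0
```

```bash
python3 - <<'E'
from h import *
o=get_obs(); M=R.from_quat(o['ee_rot']).as_matrix(); p=o['position']; print(p,rel())
t=np.load('top0.npy',allow_pickle=True).item()
# batten: top face corners (z=24mm) in top view
b=np.array([.49,.346,.2]); print('to batten',M.T@(b-p))
s=cam('scene'); np.save('s5.npy',s,allow_pickle=True); c=cam('wrist')
a=cv2.resize(s['color'][110:260,270:400],None,fx=2.8,fy=2.8,interpolation=cv2.INTER_CUBIC)
im=np.zeros((420,790,3),np.uint8); im[:420,:364]=a; im[:,370:]=c['color'][:,70:490]; im=np.clip(im*1.8,0,255).astype(np.uint8); cv2.imwrite('pics/s5.png',im[...,::-1])
E
```

```text
[0.56353716 0.06318807 0.33468509] (array([  3.3,   0.9, 217.4]), np.float64(-4.79), array([ 0.0115,  0.001 , -0.9999]), array([0.3, 1.1, 0.3]), 11.2)
to batten [-0.09843451 -0.27542136  0.13410479]
```

View pics/s5.png

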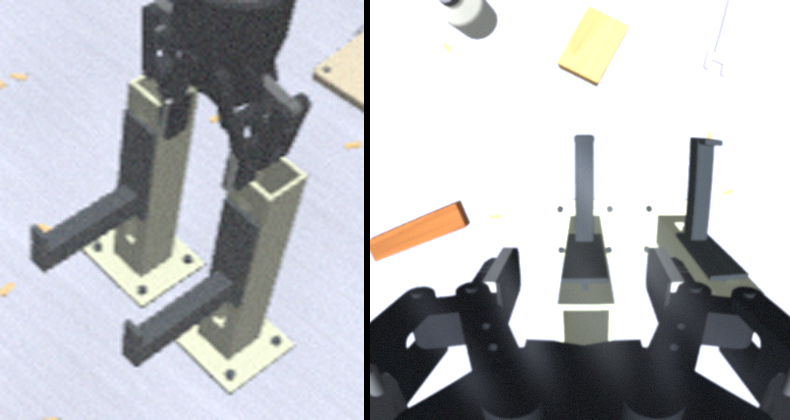

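Bracket sits at the same height as the fitted arm: tips at (130,345) and (40,255), parallel. The batten is at wrist crop (420,232). I'll move to it and turn so the pads cross its width.

Request:
apply_moves(rows=[{"x": -12, "y": -34, "z": 0, "ax": 0, "ay": 0, "az": 0, "gripper": 0}, {"x": -12, "y": -34, "z": 0, "ax": 0, "ay": 0, "az": 0, "gripper": 0}, {"x": -12, "y": -34, "z": 0, "ax": 0, "ay": 0, "az": 0, "gripper": 0}, {"x": -12, "y": -34, "z": 0, "ax": 0, "ay": 0, "az": 0, "gripper": 0}, {"x": -12, "y": -34, "z": 0, "ax": 0, "ay": 0, "az": 0, "gripper": 0}])

```text
clock: 11.72
position: [0.5148, 0.238, 0.3246]
ee_rot: [0.999, -0.042, -0.001, 0.001]
ft_force: [0.6, 0.4, -0.9]
grip_width: 1.002
grasp_force: 0.0
```

Request:
apply_moves(rows=[{"x": -12, "y": -34, "z": 0, "ax": 0, "ay": 0, "az": 0, "gripper": 0}, {"x": -12, "y": -34, "z": 0, "ax": 0, "ay": 0, "az": 0, "gripper": 0}, {"x": -12, "y": -34, "z": 0, "ax": 0, "ay": 0, "az": 0, "gripper": 0}, {"x": 0, "y": 0, "z": 0, "ax": 0, "ay": 0, "az": -7, "gripper": 0}, {"x": 0, "y": 0, "z": 0, "ax": 0, "ay": 0, "az": -7, "gripper": 0}])

```text
clock: 12.13
position: [0.4864, 0.344, 0.3242]
ee_rot: [0.996, 0.085, -0.001, 0.0]
ft_force: [0.7, -1.2, -0.6]
grip_width: 1.0
grasp_force: 0.0
```

Request:
apply_moves(rows=[{"x": 0, "y": 0, "z": 0, "ax": 0, "ay": 0, "az": -7, "gripper": 0}, {"x": 0, "y": 0, "z": 0, "ax": 0, "ay": 0, "az": -7, "gripper": 0}, {"x": 0, "y": 0, "z": 0, "ax": 0, "ay": 0, "az": -7, "gripper": 0}, {"x": 0, "y": 0, "z": 0, "ax": 0, "ay": 0, "az": -7, "gripper": 0}, {"x": 0, "y": 0, "z": 0, "ax": 0, "ay": 0, "az": -7, "gripper": 0}])

```text
clock: 12.55
position: [0.4882, 0.3411, 0.3243]
ee_rot: [0.925, 0.379, -0.001, 0.0]
ft_force: [-0.4, 0.2, 0.6]
grip_width: 0.999
grasp_force: 0.0
```

Request:
apply_moves(rows=[{"x": 0, "y": 0, "z": 0, "ax": 0, "ay": 0, "az": -7, "gripper": 0}, {"x": 0, "y": 0, "z": 0, "ax": 0, "ay": 0, "az": -7, "gripper": 0}, {"x": 0, "y": 0, "z": 0, "ax": 0, "ay": 0, "az": -7, "gripper": 0}, {"x": 0, "y": 0, "z": 0, "ax": 0, "ay": 0, "az": -7, "gripper": 0}, {"x": 0, "y": 0, "z": 0, "ax": 0, "ay": 0, "az": -7, "gripper": 0}])

```text
clock: 12.97
position: [0.4882, 0.3411, 0.3244]
ee_rot: [0.768, 0.64, -0.001, -0.0]
ft_force: [-0.1, -0.2, 0.3]
grip_width: 0.999
grasp_force: 0.0
```

Request:
apply_moves(rows=[{"x": 0, "y": 0, "z": 0, "ax": 0, "ay": 0, "az": -7, "gripper": 0}, {"x": 0, "y": 0, "z": 0, "ax": 0, "ay": 0, "az": -7, "gripper": 0}, {"x": 0, "y": 0, "z": 0, "ax": 0, "ay": 0, "az": -7, "gripper": 0}, {"x": 0, "y": 0, "z": 0, "ax": 0, "ay": 0, "az": -5, "gripper": 0}, {"x": 0, "y": 0, "z": 0, "ax": 0, "ay": 0, "az": 0, "gripper": 0}])

```text
clock: 13.38
position: [0.4883, 0.341, 0.3245]
ee_rot: [0.606, 0.796, -0.001, -0.0]
ft_force: [-0.2, 0.3, 0.1]
grip_width: 0.996
grasp_force: 0.0
```

```bash
cat > bat.py <<'E'
from h import *
o=get_obs(); M=R.from_quat(o['ee_rot']).as_matrix(); p=o['position']; print(p,np.degrees(np.arctan2(M[1,0],M[0,0])),o['joint_pos'].round(2),M[:,2].round(4))
c=cam('wrist'); np.save('w6.npy',c,allow_pickle=True)
hsv=cv2.cvtColor(c['color'],cv2.COLOR_RGB2HSV); m=((hsv[...,1]>110)&(hsv[...,0]<20)).astype(np.uint8)
k=max(cv2.findContours(m,0,2)[0],key=cv2.contourArea); print(cv2.boundingRect(k),cv2.contourArea(k))
# contour cast onto batten's top plane, so the fisheye bend is gone
P=np.array([plane(c,*q,.024)[:2] for q in k.reshape(-1,2)])*1000
r=cv2.minAreaRect(P.astype(np.float32)); B=cv2.boxPoints(r); print(r,B.round(1).tolist())
E=[B[i]-B[i-1] for i in range(4)]; e=max(E,key=np.linalg.norm); y=np.degrees(np.arctan2(e[1],e[0]))%180
d=M.T@(np.array([*np.array(r[0])/1000,.0])-p)
print('yaw',y,'tool shift',(d*1000).round(1))
E
python3 bat.py
```

```text
[0.48828506 0.34104747 0.32445159] 105.45023001442448 [ 0.04  0.38 -0.97  1.37  0.31  1.55 -0.63] [-0.0019 -0.001  -1.    ]
(272, 93, 28, 143) 3685.0
((489.9664306640625, 345.63934326171875), (35.984375, 195.33038330078125), 15.126322746276855) [[447.1000061035156, 435.20001220703125], [498.1000061035156, 246.6999969482422], [532.7999877929688, 256.1000061035156], [481.79998779296875, 444.6000061035156]]
yaw 105.12632 tool shift [  4.1   3.5 324.4]
```

Request:
apply_moves(rows=[{"x": 4, "y": 3.5, "z": 20, "ax": 0, "ay": 0, "az": 0.3, "gripper": 0}, {"x": 0, "y": 0, "z": 40, "ax": 0, "ay": 0, "az": 0, "gripper": 0}, {"x": 0, "y": 0, "z": 40, "ax": 0, "ay": 0, "az": 0, "gripper": 0}, {"x": 0, "y": 0, "z": 40, "ax": 0, "ay": 0, "az": 0, "gripper": 0}, {"x": 0, "y": 0, "z": 40, "ax": 0, "ay": 0, "az": 0, "gripper": 0}])

```text
clock: 13.85
position: [0.4905, 0.3457, 0.1436]
ee_rot: [0.611, 0.792, -0.0, 0.0]
ft_force: [0.5, 0.8, 0.4]
grip_width: 1.0
grasp_force: 0.0
```

Request:
apply_moves(rows=[{"x": 0, "y": 0, "z": 40, "ax": 0, "ay": 0, "az": 0, "gripper": 0}, {"x": 0, "y": 0, "z": 35, "ax": 0, "ay": 0, "az": 0, "gripper": 0}, {"x": 0, "y": 0, "z": 25, "ax": 0, "ay": 0, "az": 0, "gripper": 0}, {"x": 0, "y": 0, "z": 10, "ax": 0, "ay": 0, "az": 0, "gripper": 0}, {"x": 0, "y": 0, "z": 0, "ax": 0, "ay": 0, "az": 0, "gripper": 0}])

```text
clock: 14.27
position: [0.4895, 0.3451, 0.0333]
ee_rot: [0.61, 0.792, -0.002, -0.001]
ft_force: [0.5, -0.0, 0.4]
grip_width: 1.004
grasp_force: 0.0
```

```bash
python3 bat.py
```

```text
[0.48951562 0.34511097 0.03326729] 104.78471933044557 [-0.05  0.63 -0.83  1.7   0.53  1.05 -0.8 ] [-0.0038 -0.0024 -1.    ]
(237, 44, 90, 302) 24696.0
((483.4327392578125, 368.3175354003906), (38.297767639160156, 149.54891967773438), 15.069010734558105) [[445.5, 435.5], [484.3999938964844, 291.1000061035156], [521.4000244140625, 301.1000061035156], [482.5, 445.5]]
yaw 105.06901 tool shift [24.   0.2 33.2]
```

Request:
apply_moves(rows=[{"x": 0, "y": 0, "z": 13, "ax": 0, "ay": 0, "az": 0, "gripper": 0}, {"x": 0, "y": 0, "z": 7, "ax": 0, "ay": 0, "az": 0, "gripper": 0}, {"x": 0, "y": 0, "z": 0, "ax": 0, "ay": 0, "az": 0, "gripper": 0.2}, {"x": 0, "y": 0, "z": 0, "ax": 0, "ay": 0, "az": 0, "gripper": 0.4}, {"x": 0, "y": 0, "z": 0, "ax": 0, "ay": 0, "az": 0, "gripper": 0.6}], newtons=50)

```text
clock: 14.73
position: [0.4912, 0.3464, 0.0165]
ee_rot: [0.61, 0.793, 0.0, 0.0]
ft_force: [0.4, 0.4, 0.5]
grip_width: 0.609
grasp_force: 0.0
```

Request:
apply_moves(rows=[{"x": 0, "y": 0, "z": 0, "ax": 0, "ay": 0, "az": 0, "gripper": 0.8}, {"x": 0, "y": 0, "z": 0, "ax": 0, "ay": 0, "az": 0, "gripper": 1}, {"x": 0, "y": 0, "z": 0, "ax": 0, "ay": 0, "az": 0, "gripper": 1}, {"x": 0, "y": 0, "z": 0, "ax": 0, "ay": 0, "az": 0, "gripper": 1}, {"x": 0, "y": 0, "z": 0, "ax": 0, "ay": 0, "az": 0, "gripper": 1}])

```text
clock: 15.15
position: [0.4914, 0.3466, 0.0167]
ee_rot: [0.61, 0.793, 0.001, 0.0]
ft_force: [-0.1, 0.1, 6.2]
grip_width: 0.453
grasp_force: 52.2
```

Request:
apply_moves(rows=[{"x": 0, "y": 0, "z": -12, "ax": 0, "ay": 0, "az": 0, "gripper": 1}, {"x": 0, "y": 0, "z": -30, "ax": 0, "ay": 0, "az": 0, "gripper": 1}, {"x": 0, "y": 0, "z": -41, "ax": 0, "ay": 0, "az": 0, "gripper": 1}, {"x": 0, "y": 0, "z": -41, "ax": 0, "ay": 0, "az": 0, "gripper": 1}, {"x": 0, "y": 0, "z": -41, "ax": 0, "ay": 0, "az": 0, "gripper": 1}])

```text
clock: 15.57
position: [0.4902, 0.346, 0.1831]
ee_rot: [0.609, 0.793, -0.0, -0.0]
ft_force: [0.1, 0.4, -1.7]
grip_width: 0.455
grasp_force: 51.4
```

Request:
apply_moves(rows=[{"x": 0, "y": 0, "z": -41, "ax": 0, "ay": 0, "az": 0, "gripper": 1}, {"x": 0, "y": 0, "z": -41, "ax": 0, "ay": 0, "az": 0, "gripper": 1}, {"x": 0, "y": 0, "z": -41, "ax": 0, "ay": 0, "az": 0, "gripper": 1}, {"x": 0, "y": 0, "z": -12, "ax": 0, "ay": 0, "az": 7, "gripper": 1}, {"x": 0, "y": 0, "z": 0, "ax": 0, "ay": 0, "az": 7, "gripper": 1}])

```text
clock: 15.98
position: [0.4911, 0.3475, 0.3209]
ee_rot: [0.703, 0.711, 0.003, 0.0]
ft_force: [-0.1, -0.4, -2.4]
grip_width: 0.455
grasp_force: 51.5
```

Request:
apply_moves(rows=[{"x": 0, "y": 0, "z": 0, "ax": 0, "ay": 0, "az": 6, "gripper": 1}, {"x": 0, "y": 0, "z": 0, "ax": 0, "ay": 0, "az": 0, "gripper": 1}, {"x": 0, "y": 0, "z": 0, "ax": 0, "ay": 0, "az": 0, "gripper": 1}])

```text
clock: 16.23
position: [0.4905, 0.3461, 0.3161]
ee_rot: [0.737, 0.676, -0.0, 0.0]
ft_force: [-0.7, -0.4, -2.0]
grip_width: 0.452
grasp_force: 51.4
```

```bash
cat > tgt.py <<'E'
from h import *
o=get_obs(); M=R.from_quat(o['ee_rot']).as_matrix(); p=o['position']
T=np.array([*(PC+.082*EX-.065*EY+.001*EX),.130+.0167]); print(p.round(4),'yaw err',85.2-np.degrees(np.arctan2(M[1,0],M[0,0])),'shift',(M.T@(T-p)*1e3).round(1),'down',M[:,2].round(4),o['ft_force'].round(1),o['joint_pos'].round(2))
E
python3 tgt.py
```

```text
[0.4905 0.3461 0.3161] yaw err 0.08340982272713404 shift [-341.6   89.6  169.5] down [ 1.e-04 -5.e-04 -1.e+00] [-0.7 -0.4 -2. ] [-0.01  0.38 -0.9   1.37  0.29  1.53 -0.98]
```

Request:
apply_moves(rows=[{"x": -20, "y": 5, "z": 0, "ax": 0, "ay": 0, "az": 0, "gripper": 1}, {"x": -34, "y": 9, "z": 0, "ax": 0, "ay": 0, "az": 0, "gripper": 1}, {"x": -34, "y": 9, "z": 0, "ax": 0, "ay": 0, "az": 0, "gripper": 1}, {"x": -34, "y": 9, "z": 0, "ax": 0, "ay": 0, "az": 0, "gripper": 1}, {"x": -34, "y": 9, "z": 0, "ax": 0, "ay": 0, "az": 0, "gripper": 1}])

```text
clock: 16.65
position: [0.5176, 0.1856, 0.3157]
ee_rot: [0.736, 0.677, -0.0, -0.0]
ft_force: [-0.1, 0.4, -2.5]
grip_width: 0.452
grasp_force: 51.3
```

Request:
apply_moves(rows=[{"x": -34, "y": 9, "z": 0, "ax": 0, "ay": 0, "az": 0, "gripper": 1}, {"x": -34, "y": 9, "z": 0, "ax": 0, "ay": 0, "az": 0, "gripper": 1}, {"x": -34, "y": 9, "z": 0, "ax": 0, "ay": 0, "az": 0, "gripper": 1}, {"x": -34, "y": 9, "z": 0, "ax": 0, "ay": 0, "az": 0, "gripper": 1}, {"x": -34, "y": 9, "z": 0, "ax": 0, "ay": 0, "az": 0, "gripper": 1}])

```text
clock: 17.07
position: [0.5473, 0.0122, 0.3158]
ee_rot: [0.736, 0.677, -0.0, 0.0]
ft_force: [1.7, -0.1, -1.7]
grip_width: 0.458
grasp_force: 51.3
```

Request:
apply_moves(rows=[{"x": -15, "y": 4, "z": 0, "ax": 0, "ay": 0, "az": 0, "gripper": 1}, {"x": 0, "y": 0, "z": 0, "ax": 0, "ay": 0, "az": 0, "gripper": 1}, {"x": 0, "y": 0, "z": 0, "ax": 0, "ay": 0, "az": 0, "gripper": 1}, {"x": 0, "y": 0, "z": 0, "ax": 0, "ay": 0, "az": 0, "gripper": 1}])

```text
clock: 17.4
position: [0.55, -0.0002, 0.3158]
ee_rot: [0.737, 0.676, 0.0, -0.0]
ft_force: [0.0, -0.0, -1.9]
grip_width: 0.457
grasp_force: 51.3
```

```bash
python3 tgt.py
```

```text
[ 5.500e-01 -2.000e-04  3.158e-01] yaw err 0.09928887306224965 shift [ -1.7   1.  169.1] down [-3.e-04  6.e-04 -1.e+00] [ 0.  -0.  -1.9] [ 0.57  0.21 -0.76  1.51  0.14  1.48 -0.27]
```

Request:
apply_moves(rows=[{"x": -1.5, "y": 1, "z": 20, "ax": 0, "ay": 0, "az": 0, "gripper": 1}, {"x": 0, "y": 0, "z": 38, "ax": 0, "ay": 0, "az": 0, "gripper": 1}, {"x": 0, "y": 0, "z": 38, "ax": 0, "ay": 0, "az": 0, "gripper": 1}, {"x": 0, "y": 0, "z": 38, "ax": 0, "ay": 0, "az": 0, "gripper": 1}, {"x": 0, "y": 0, "z": 20, "ax": 0, "ay": 0, "az": 0, "gripper": 1}])

```text
clock: 17.82
position: [0.5489, -0.0014, 0.1578]
ee_rot: [0.736, 0.677, -0.001, -0.002]
ft_force: [-0.1, -0.1, -2.2]
grip_width: 0.456
grasp_force: 51.3
```

Request:
apply_moves(rows=[{"x": 0, "y": 0, "z": 5, "ax": 0, "ay": 0, "az": 0, "gripper": 1}, {"x": 0, "y": 0, "z": 0, "ax": 0, "ay": 0, "az": 0, "gripper": 1}, {"x": 0, "y": 0, "z": 0, "ax": 0, "ay": 0, "az": 0, "gripper": 1}, {"x": 0, "y": 0, "z": 0, "ax": 0, "ay": 0, "az": 0, "gripper": 1}])

```text
clock: 18.15
position: [0.5523, -0.0024, 0.1589]
ee_rot: [0.737, 0.675, 0.001, 0.001]
ft_force: [1.2, 0.5, -2.4]
grip_width: 0.457
grasp_force: 51.3
```

```bash
python3 tgt.py
```

```text
[ 0.5523 -0.0024  0.1589] yaw err 0.23561832333864174 shift [ 0.3 -1.6 12.2] down [ 3.1e-03 -1.0e-04 -1.0e+00] [ 1.2  0.5 -2.4] [ 0.55  0.32 -0.74  1.73  0.23  1.17 -0.34]
```

Request:
apply_moves(rows=[{"x": 0, "y": -1, "z": 4, "ax": 0, "ay": 0, "az": 0, "gripper": 1}, {"x": 0, "y": 0, "z": 4, "ax": 0, "ay": 0, "az": 0, "gripper": 1}, {"x": 0, "y": 0, "z": 2, "ax": 0, "ay": 0, "az": 0, "gripper": 1}, {"x": 0, "y": 0, "z": 0, "ax": 0, "ay": 0, "az": 0, "gripper": 1}, {"x": 0, "y": 0, "z": 0, "ax": 0, "ay": 0, "az": 0, "gripper": 1}])

```text
clock: 18.57
position: [0.5501, -0.003, 0.1468]
ee_rot: [0.738, 0.675, -0.0, 0.0]
ft_force: [0.3, 0.4, -1.6]
grip_width: 0.455
grasp_force: 51.5
```

```bash
python3 tgt.py
```

```text
[ 0.5501 -0.003   0.1468] yaw err 0.30179471235761923 shift [1.2 0.6 0.1] down [-0.e+00 -1.e-04 -1.e+00] [ 0.3  0.4 -1.6] [ 0.54  0.33 -0.73  1.75  0.24  1.15 -0.35]
```

At placing height. I'll go down until it bears.

Request:
apply_moves(rows=[{"x": 0, "y": 0, "z": 1, "ax": 0, "ay": 0, "az": -0.3, "gripper": 1}, {"x": 0, "y": 0, "z": 0, "ax": 0, "ay": 0, "az": 0, "gripper": 1}, {"x": 0, "y": 0, "z": 0, "ax": 0, "ay": 0, "az": 0, "gripper": 1}])

```text
clock: 18.82
position: [0.5503, -0.0029, 0.1463]
ee_rot: [0.736, 0.677, 0.0, 0.0]
ft_force: [-2.5, 0.9, 4.0]
grip_width: 0.454
grasp_force: 52.0
```

```bash
python3 tgt.py
```

```text
[ 0.5503 -0.0029  0.1463] yaw err -0.01270962603048531 shift [ 1.   0.4 -0.4] down [ 4.e-04 -2.e-04 -1.e+00] [-2.5  0.9  4. ] [ 0.55  0.33 -0.73  1.75  0.24  1.15 -0.34]
```

Request:
apply_moves(rows=[{"x": 0, "y": 0, "z": 0, "ax": 0, "ay": 0, "az": 0, "gripper": 0.5}, {"x": 0, "y": 0, "z": 0, "ax": 0, "ay": 0, "az": 0, "gripper": 0.4}, {"x": 0, "y": 0, "z": 0, "ax": 0, "ay": 0, "az": 0, "gripper": 0.3}, {"x": 0, "y": 0, "z": 0, "ax": 0, "ay": 0, "az": 0, "gripper": 0.25}, {"x": 0, "y": 0, "z": 0, "ax": 0, "ay": 0, "az": 0, "gripper": 0.25}])

```text
clock: 19.23
position: [0.5501, -0.003, 0.1458]
ee_rot: [0.736, 0.677, 0.0, 0.0]
ft_force: [-0.0, 1.3, -0.3]
grip_width: 0.746
grasp_force: 0.0
```

Request:
apply_moves(rows=[{"x": 0, "y": 0, "z": -5, "ax": 0, "ay": 0, "az": 0, "gripper": 0.25}, {"x": 0, "y": 0, "z": -15, "ax": 0, "ay": 0, "az": 0, "gripper": 0.25}, {"x": 0, "y": 0, "z": -30, "ax": 0, "ay": 0, "az": 0, "gripper": 0.25}, {"x": 0, "y": 0, "z": -40, "ax": 0, "ay": 0, "az": 0, "gripper": 0.25}, {"x": 0, "y": 0, "z": -40, "ax": 0, "ay": 0, "az": 0, "gripper": 0.25}])

```text
clock: 19.65
position: [0.5494, -0.0028, 0.2772]
ee_rot: [0.736, 0.677, -0.0, -0.001]
ft_force: [1.1, -0.7, -0.1]
grip_width: 0.751
grasp_force: 0.0
```

Request:
apply_moves(rows=[{"x": 0, "y": 0, "z": -40, "ax": 0, "ay": 0, "az": 0, "gripper": 0.25}, {"x": 0, "y": 0, "z": -30, "ax": 0, "ay": 0, "az": 0, "gripper": 0.25}, {"x": 0, "y": 0, "z": 0, "ax": 0, "ay": 0, "az": 0, "gripper": 0.25}, {"x": 0, "y": 0, "z": 0, "ax": 0, "ay": 0, "az": 0, "gripper": 0.25}])

```text
clock: 19.98
position: [0.5508, -0.0026, 0.3479]
ee_rot: [0.736, 0.677, 0.001, 0.001]
ft_force: [0.5, 0.6, -0.7]
grip_width: 0.749
grasp_force: 0.0
```

```bash
python3 - <<'E'
from h import *
s=cam('scene'); c=cam('wrist')
hsv=cv2.cvtColor(s['color'],cv2.COLOR_RGB2HSV); m=((hsv[...,1]>110)&(hsv[...,0]<20)).astype(np.uint8); m[:120]=0
a=cv2.resize(s['color'][110:290,240:400],None,fx=2.3,fy=2.3,interpolation=cv2.INTER_CUBIC)
im=np.zeros((420,790,3),np.uint8); im[:414,:368]=a; im[:,370:]=c['color'][:,70:490]; im=np.clip(im*1.8,0,255).astype(np.uint8); cv2.imwrite('pics/end.png',im[...,::-1])
print('batten top corners pred in crop',[((proj(s,W(.083+x,-.065+y,.154))-[240,110])*2.3).round(0).tolist() for x in(-.02,.02) for y in(-.1,.1)])
E
```

```text
batten top corners pred in crop [[134.0, 137.0], [255.0, 250.0], [106.0, 153.0], [226.0, 269.0]]
```

View pics/end.png

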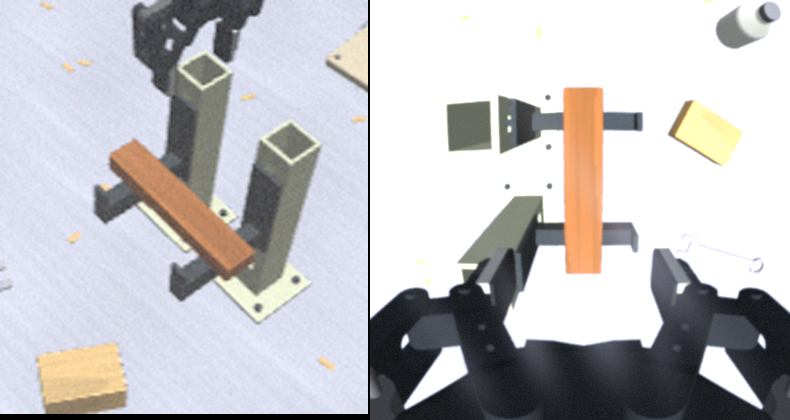

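The batten lies level across both arms. Its corners are at about (135,142), (252,250) and (225,272), which matches the prediction, and it is square, centred and clear of the plates and lips. The gripper is clear, so I'm handing in.

```bash
python3 -c "
from workcell import *
print(hand_in())"
```

```text
the job is handed in; nothing more can be done
None
```

Job handed in at about 20 s: the rack arm is hooked in at the fitted arm's height, the batten lies level and centred across both arms, and the glue bottle, spanner and offcut were not touched; the hand-in returned no verdict.

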